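# Seat a moulded cover in its locating fixture and latch it

### The job

Push the white cover across the fixture plate, without ever lifting it, until it sits square and home against all three locating pins: its long side against the pair of pins and its end against the single pin. Then push the swing latch round by its knob as far as it goes, so that it reaches over the cover's rim, leaving the cover seated. Leave the other things on the bench where they are and finish with the hand clear.

Things in the scene. Friction and masses are not known exactly. Their poses are not given: they have to be found in the camera images.
- fixture: Aluminium locating plate fixed to the bench, 210 (x) x 260 (y) x 12 mm; origin at the centre of its underside, on the bench top; its pose differs from run to run. Positions below are in its frame. A cover that touches all three pins has its centre at (15, 30) mm and its axes parallel to the plate's.
- pin_a (a point): Top centre of one of the pair of dark steel locating pins, 16 mm in diameter, at (69, -12) mm of the plate, 42 mm above the bench. The pair stops the cover's long side as it moves towards the plate's +x.
- pin_b (a point): Top centre of the other pin of the pair, at (69, 72) mm of the plate, same size.
- pin_end (a point): Top centre of the single pin, at (15, 100) mm of the plate, same size. It stops the cover's end as it moves towards the plate's +y.
- cover: Loose white plastic cover, a shallow tray, open side up: 92 (x) x 124 (y) mm outside, corner radii 14 mm, 40 mm high, 3 mm walls, a boss 18 mm across in the middle; about 0.16 kg. Origin at the centre of its underside. Starts flat on the plate (underside 12 mm above the bench), away from the pins on their -x and -y side, turned up to 17 degrees from square.
- latch (a joint): Swing latch, radians. At 0 its nose points along the plate's +y (open, beside the cover); it grows anticlockwise seen from above to a stop at 1.571, nose along the plate's -x, over the cover's rim (closed). Starts between 0 and 0.5, turns with light friction (about 1.2 N at the knob) and stays where it is left.
- latch_pivot (a point): Latch's vertical pivot at (88, 30) mm of the plate, 56 mm above the bench, on a 30 x 30 mm steel post between the pair of pins (two 6 mm stop dowels on it reach 69 mm). The latch is a level steel bar 14 mm wide, from 56 to 64 mm above the bench, its nose ending 61 mm from the pivot; a rubber pad under the nose clears the cover's rim by 2.5 mm.
- latch_knob (a point): Middle of the latch's upright black knob, 14 mm in diameter, which stands on the bar 42 mm from the pivot; this point is 80 mm above the bench, the knob reaches from 68 to 92 mm.
- shell: Bystander: tall white housing shell standing on the bench, 102 x 96 x 200 mm with a thin stem on top to 235 mm; origin at the centre of its underside.
- plug1: Bystander: black rubber masking plug standing on the bench, 26 mm across and 32 mm high; origin at the centre of its underside.
- plug2: Bystander: a second masking plug, same as the first.
- blowgun: Bystander: grey air blow gun lying flat on the bench, about 28 mm high; barrel along its x from -35 to +143 mm, grip towards its +y to 125 mm; origin on the bench below the barrel.
Not all that is in view belongs to the job. What is meant by the cover is not pink, and is the larger of those in its own colour.

How it is judged (in metres and radians):
On the way, in this order (a step that is already met when the one before it is completed fails the run):
1. the cover is seated square against all three pins (x of cover in the frame of fixture above 0.0125 m and y of cover in the frame of fixture above 0.0275 m and angle between the x axis of cover and the x axis of fixture, either way round below 0.03 rad), for 0.2 s.
2. the latch is swung round to its stop, over the rim (value of joint latch above 1.45 rad), for 0.2 s.
At the end, for the whole second after the job is handed in: The cover lies at rest flat on the plate within 2.5 mm of the seated position in both directions and within 0.03 rad of square, and the latch stands within 0.12 rad of its closed stop (all of step 1 and x of cover in the frame of fixture below 0.0175 m and y of cover in the frame of fixture below 0.0325 m and z of cover in the frame of fixture below 0.014 m and value of joint latch above 1.45 rad and linear speed of cover below 0.005 m/s); the robot touches nothing.
It fails at once if the cover is lifted off the plate or tipped (z of cover in the frame of fixture above 0.016 m or angle between cover's own z axis and vertical above 0.12 rad).
It fails at once if another thing on the bench is shifted or knocked over (distance of any of shell, plug1, plug2, blowgun from where it was at the start of the episode above 0.02 m or angle between shell's own z axis and vertical above 0.3 rad or angle between any of plug1, plug2's own z axis and vertical above 0.5 rad).
It also fails if it takes over 56 s, if anything falls off the work surface, if the arm or the gripper's body presses on something with over 40 N, if the wrist force passes 120 N, or if a joint passes its speed limit or range.

### The arm

A 6-joint arm with a two-finger parallel gripper is mounted at the origin on the work surface. World frame = base frame: x ahead of the robot, y to its left, z up, the work surface at z = 0. Lengths are in m, angles in degrees, forces in N, time in s.
With the tool pointing down it reaches from about 0.375 to 0.9 m from the base axis. Payload 3.1 kg.
Tool frame: the origin (TCP) lies on the centre line of the jaws, within the pads' length; the fingertips stand 25 mm ahead of it and the grasp point (between the pads) lies 6 mm ahead of it; y points along the fingers, x is the direction in which the jaws open and shut, and the axes are right-handed (so a half turn about y gives the same grasp; the last joint's range is limited). The gripper opens to 87 mm and grips with 3 to 60 N. Pads are 19 mm wide; open, the fingers measure 117 mm over their backs; the gripper's body (75 mm by 190 mm) begins 51 mm behind the grasp point.
Start: joints at [53.486, 30.224, 82.088, -0, 67.689, -10.227], TCP at [0.277, 0.56, 0.248] pointing down, gripper open.
Joint ranges: [-176.69, 176.69], [-43.24, 126.21], [12.49, 139.97], [-82, 262], [0, 151.66], [-163.58, 163.58]. Speed limits (degrees/s): [159.86, 159.86, 180, 180, 180, 180].

### API

Orientations are given as a 3x3 rotation matrix whose columns are the frame's x, y, z axes.
In Python, from rig import * gives the robot as it stands.
- The arm moves only by the tool play_rows, never from a script. Its argument "commands" is a list of rows, each a list of 2 entries, a list of its own where there are three numbers: the shift along the world's x, y, z in m, then the turn, a rotation vector about the world's x, y, z in rad. A call has 1 to 10 rows; each row is the pose to reach, as a shift and turn from the pose commanded when the call began; what a row does not reach only later rows make up. A row lasts 1/8 s, in which the tool goes at most 62.5 mm and 10.7 degrees, less where a joint would pass 70% of its speed; a pose out of reach is approached as far as the arm can. A call with a gripper value outside its range is refused whole. "gripper" is the finger opening in m, from 0 to 0.087, set as the call begins (left out, the last holds). The fingers move at their own pace and stop on an object; the grip force is fixed at half the most. Time passes only in rows, so rows that repeat a pose let the fingers close. It gives the time, the measured TCP pose, the force and the opening at its end, in the units of the state.
- read_state(): the state, without advancing time (a new reading comes with each control period).
- capture(name): name is "side" or "top"; returns a dict with "frame" (420x560x3 uint8, red, green, blue), "depth" (420x560 float32, m along the optical axis (not along the pixel's ray), 0 where there is no reading), "mtx" (3x3 intrinsics, pixels), "cam_to_world" (4x4, takes a point from camera to world coordinates). Camera axes: x right, y down, z forward; pixel columns grow to the right and rows downward; lengths in m; the calibration is good to about 2 mm. A picture is of the moment at which its call begins.
- hand_in(): hands the job in, once; it reports no verdict.
The state is a dict: "time_s": time; "joint_positions": joint angles; "qvel": joint speeds; "tau": joint torques, N m; "position": TCP position; "tcp_rot": TCP orientation; "force": force on the tool from outside, world axes, zero at the start; "moment": the same for the moment, N m; "opening": opening from 0.0 (shut) to 1.0 (fully open).
Only numpy, scipy, OpenCV 4.12 (cv2) and the standard library are available. Lean on these libraries where they do the work, as an engineer would, in place of code of your own. Each camera call takes 0.05 s, during which the arm holds its last target. There are 200 camera calls.

## Working session

There is one attempt and no reset: what is moved stays moved. The work goes in short steps, Python scripts to look and compute and a tool call to move; the robot and the scene stay as the last step left them, time stands still between calls to the robot, and variables do not carry over. Pictures are saved under pics/ and viewed, about 8 in all and at most 12, crops included, and the job is handed in when it is done.

Besides the shell and the picture viewer there is one more tool, called in YAML: its name, and indented under it one key for each argument. play_rows: Moves the arm, as the interface text tells. Its arguments: {"type":"object","properties":{"commands":{"type":"array"},"gripper":{"type":"number"}},"required":["commands"]}

```bash
ls; mkdir -p pics; python3 - <<'E'
from rig import *
import cv2,numpy as np
s=read_state();print(s)
for n in("top","side"):
    c=capture(n);np.savez(f"{n}0.npz",**c);cv2.imwrite(f"pics/{n}0.png",c["frame"][:,:,::-1])
    print(n,c["mtx"],c["cam_to_world"])
E
```

```text
pics
{'time_s': 0.0, 'joint_positions': array([ 5.34867505e+01,  3.02798692e+01,  8.21574718e+01,  1.90621381e-05,
        6.76876295e+01, -1.02270383e+01]), 'qvel': array([ 0.05972232, -0.00288222, -0.03929272, -0.04983639, -0.03227508,
       -0.01176022]), 'tau': array([-1.27618241e-03, -4.40044963e+01, -1.76589543e+01,  6.32108166e-02,
        5.82139380e-02, -1.54620329e-04]), 'position': array([0.2763429 , 0.5598275 , 0.24655586]), 'tcp_rot': array([[ 4.42854150e-01, -1.29804847e-03, -8.96592727e-01],
       [ 8.96591097e-01, -1.75284642e-03,  4.42855882e-01],
       [-2.14643775e-03, -9.99997621e-01,  3.87563387e-04]]), 'force': array([-0.04147123, -0.7681577 , -0.65991187]), 'moment': array([-0.00258475,  0.03053967, -0.04758495]), 'opening': 0.9996218019726353}
top [[477.95621097   0.         276.26697089]
 [  0.         477.95621097 210.98007421]
 [  0.           0.           1.        ]] [[-0.00957232 -0.9946411   0.1029439   0.40335246]
 [-0.9999455   0.00995048  0.00316055 -0.04555526]
 [-0.00416796 -0.10290803 -0.99468214  1.34302321]
 [ 0.          0.          0.          1.        ]]
side [[447.16929165   0.         282.30640544]
 [  0.         447.16929165 220.04211517]
 [  0.           0.           1.        ]] [[ 0.92209628 -0.22072461  0.31783502  0.25697221]
 [-0.38641109 -0.56897716  0.72591422 -0.69749286]
 [ 0.02061373 -0.79217778 -0.60994216  0.62973577]
 [ 0.          0.          0.          1.        ]]
```

View pics/top0.png

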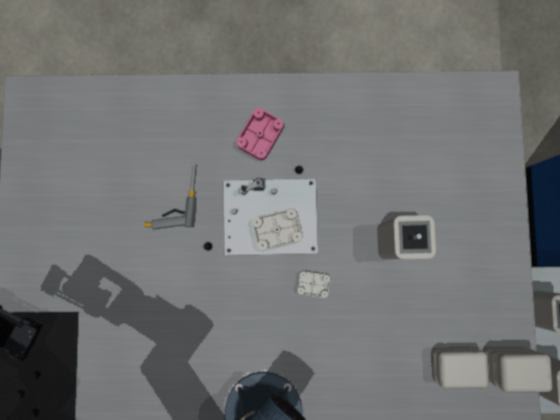

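View pics/side0.png

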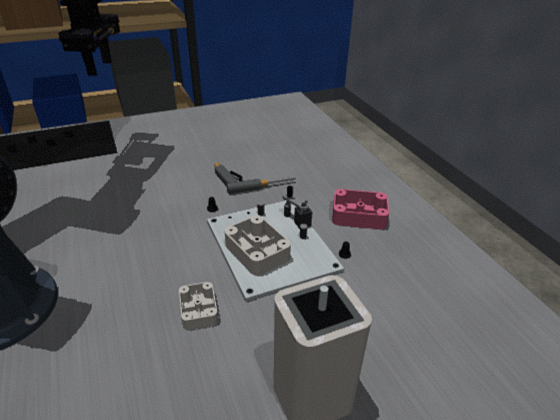

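The top view shows the plate at cols 223–317, rows 179–256, with the cover at (277,230) and the latch post at (260,184). The knob is at about (245,190), pin_end at (234,211) and pin_a at (274,191). The decoys are the pink cover and the small white one at (313,284). The plate's +x points up in the image, which is world +x.

```bash
cat > h.py <<'E'
import numpy as np,cv2
def ray(c,uv,z):
    K=c["mtx"];T=c["cam_to_world"];uv=np.atleast_2d(np.asarray(uv,float))
    d=np.c_[uv,np.ones(len(uv))]@np.linalg.inv(K).T@T[:3,:3].T
    o=T[:3,3];return (o+d*((z-o[2])/d[:,2])[:,None])[:,:2]
def big(m,near=None):
    cs,_=cv2.findContours(m.astype(np.uint8),cv2.RETR_EXTERNAL,cv2.CHAIN_APPROX_NONE)
    return max(cs,key=cv2.contourArea)[:,0,:]
def rect(p):
    return cv2.minAreaRect(p.astype(np.float32))
def plate(c):
    f=c["frame"].astype(int);m=np.zeros(f.shape[:2],bool)
    w=np.zeros_like(m);w[165:270,210:330]=1
    m=w&(f[:,:,2]-f[:,:,0]>4)&(f.min(2)>125)
    return m
def cover(c,b=(165,270,210,330)):
    f=c["frame"].astype(int);w=np.zeros(f.shape[:2],bool);w[b[0]:b[1],b[2]:b[3]]=1
    m=w&(f[:,:,0]-f[:,:,2]>6)&(f.min(2)>70)
    return m
E
python3 - <<'E'
from h import *
c=dict(np.load("top0.npz"));f=c["frame"]
for u,v in [(228,245),(310,200),(255,240),(277,230),(210,240),(340,200)]:print(u,v,f[v,u])
mp=plate(c);mc=cover(c);mc=cv2.morphologyEx(mc.astype(np.uint8),cv2.MORPH_OPEN,np.ones((2,2)))
p=big(mp|(mc>0));print("plate",rect(ray(c,p,.012)))
q=big(mc);print("cover",rect(ray(c,q,.052)),len(q),rect(q))
o=cv2.resize(f[160:270,205:335,::-1],None,fx=6,fy=6,interpolation=cv2.INTER_CUBIC)
cv2.drawContours(o,[(q-[205,160])*6+3],-1,(0,0,255),1);cv2.drawContours(o,[(p-[205,160])*6+3],-1,(0,255,0),1)
cv2.imwrite("pics/crop.png",o[:600,:800])
E
```

```text
228 245 [174 176 179]
310 200 [170 176 177]
255 240 [160 166 165]
277 230 [130 130 126]
210 240 [123 126 127]
340 200 [126 128 129]
plate ((0.5268121957778931, -0.023494064807891846), (0.2161417156457901, 0.2639428675174713), 0.6754431128501892)
cover ((0.48903539776802063, -0.058375511318445206), (0.08222788572311401, 0.08977010846138), 15.444418907165527) 212 ((282.66986083984375, 228.59434509277344), (30.35668182373047, 33.1038932800293), 74.05460357666016)
```

View pics/crop.png

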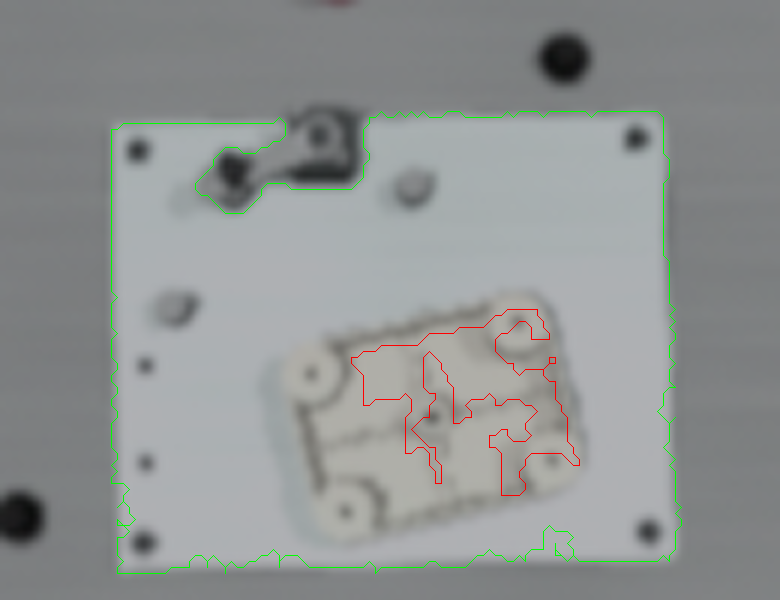

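```bash
cat >> h.py <<'E'
def cloud(c):
    d=c["depth"];v,u=np.indices(d.shape);K=c["mtx"]
    P=np.stack([(u-K[0,2])/K[0,0]*d,(v-K[1,2])/K[1,1]*d,d],-1)
    T=c["cam_to_world"];return P@T[:3,:3].T+T[:3,3]
def coverpose(c,lo=.032,hi=.06,win=(.40,.60,-.16,.07),box=None):
    P=cloud(c);m=(c["depth"]>0)&(P[...,2]>lo)&(P[...,2]<hi)&(P[...,0]>win[0])&(P[...,0]<win[1])&(P[...,1]>win[2])&(P[...,1]<win[3])
    m=cv2.morphologyEx(m.astype(np.uint8),cv2.MORPH_OPEN,np.ones((5,5)))
    q=big(m);return rect(ray(c,q,.052)),q
E
python3 - <<'E'
from h import *
c=dict(np.load("top0.npz"));P=cloud(c)
b=np.array([(138,150),(636,138),(648,532),(143,542)])/6+[205-.4,160-.4]
B=ray(c,b,.012);print("bolts",B.round(4),B.mean(0).round(4))
for i in(0,1,2,3):
    d=B[(i+1)%4]-B[i];print(np.linalg.norm(d).round(4),np.degrees(np.arctan2(d[1],d[0])).round(2))
r,q=coverpose(c);print(r,len(q))
print("z",P[230,262:300:4,2].round(3),P[200,300:316:4,2].round(3),P[245:252,240,2])
for n,uv,z in [("pinend",(176,308),.042),("pina",(415,188),.042),("piv",(322,135),.064),("knob",(232,165),.092)]:
    print(n,ray(c,np.array(uv)/6+[204.6,159.6],z).round(4))
E
```

```text
bolts [[ 0.6172  0.095 ]
 [ 0.6205 -0.1388]
 [ 0.436  -0.1412]
 [ 0.4337  0.0926]] [ 0.5268 -0.0231]
0.2338 -89.19
0.1845 -179.25
0.2338 90.58
0.1835 0.78
((0.5310503840446472, -0.08273863792419434), (0.024448763579130173, 0.02181927114725113), 89.42579650878906) 30
z [0.012 0.012 0.015 0.044 0.045 0.015 0.012 0.016 0.015 0.014] [0.01  0.012 0.015 0.011] [0.01007162 0.01070966 0.00393596 0.01147614 0.01624434 0.01431813
 0.01172738]
pinend [[0.5393 0.0745]]
pina [[ 0.5935 -0.0351]]
piv [[0.6148 0.0065]]
knob [[0.5972 0.0451]]
```

Measured estimates in the world frame:

| Item | Estimate |
|---|---|
| Plate centre | (0.527, -0.0235), yaw about 0.75° |
| Cover centre | (0.490, -0.041), yaw about 12.5° |
| Latch angle | about 0.43 rad |

First push is towards +x with the fingers spread along the plate's y.

play_rows:
  commands:
    - [[0.014,-0.06,0],[0,0,0.05]]
    - [[0.028,-0.12,0],[0,0,0.1]]
    - [[0.042,-0.18,0],[0,0,0.15]]
    - [[0.056,-0.24,0],[0,0,0.2]]
    - [[0.07,-0.3,0],[0,0,0.25]]
    - [[0.084,-0.36,0],[0,0,0.3]]
    - [[0.098,-0.42,0],[0,0,0.35]]
    - [[0.111,-0.48,0],[0,0,0.4]]
    - [[0.124,-0.54,0],[0,0,0.44]]
    - [[0.137,-0.601,0],[0,0,0.472]]
  gripper: 0.065

```text
time_s: 1.35
position: [0.4138, -0.0426, 0.2475]
tcp_rot: [[-0.014, 0.0, -1.0], [1.0, 0.0, -0.014], [0.0, -1.0, -0.0]]
force: [1.2, 1.0, 0.1]
opening: 0.748
```

play_rows:
  commands:
    - [[0,0,0],[0,0,0]]
    - [[0,0,-0.05],[0,0,0]]
    - [[0,0,-0.09],[0,0,0]]
    - [[0,0,-0.12],[0,0,0]]
    - [[0,0,-0.12],[0,0,0]]

```text
time_s: 1.98
position: [0.4118, -0.0391, 0.126]
tcp_rot: [[-0.014, -0.006, -1.0], [1.0, 0.002, -0.014], [0.003, -1.0, 0.006]]
force: [-0.4, 0.5, 1.5]
opening: 0.747
```

```bash
python3 - <<'E'
from rig import *
import cv2,numpy as np
s=read_state();print(s["time_s"],s["position"],s["tcp_rot"].round(3),s["force"],s["opening"])
E
```

```text
1.975 [ 0.41180593 -0.03908902  0.12597607] [[-0.014 -0.006 -1.   ]
 [ 1.     0.002 -0.014]
 [ 0.003 -1.     0.006]] [-0.35207795  0.46961001  1.45125289] 0.7470516436662359
```

play_rows:
  commands:
    - [[0,0,-0.04],[0,0,0]]
    - [[0,0,-0.073],[0,0,0]]
    - [[0,0,-0.073],[0,0,0]]
    - [[0.01,0,-0.073],[0,0,0]]
    - [[0.016,0,-0.073],[0,0,0]]
    - [[0.022,0,-0.073],[0,0,0]]
    - [[0.028,0,-0.073],[0,0,0]]
    - [[0.034,0,-0.073],[0,0,0]]
    - [[0.04,0,-0.073],[0,0,0]]
    - [[0.04,0,-0.073],[0,0,0]]

```text
time_s: 3.22
position: [0.4549, -0.0409, 0.0545]
tcp_rot: [[-0.013, 0.002, -1.0], [1.0, -0.001, -0.013], [-0.001, -1.0, -0.002]]
force: [0.8, -0.2, -0.4]
opening: 0.743
```

```bash
python3 - <<'E'
from rig import *
import cv2,numpy as np
s=read_state();print(s["time_s"],s["position"],s["force"],s["opening"])
c=capture("side");cv2.imwrite("pics/s1.png",cv2.resize(c["frame"][160:320,170:370,::-1],None,fx=3.5,fy=3.5))
E
```

```text
3.225 [ 0.45491464 -0.04094258  0.05452427] [ 0.78189975 -0.24944523 -0.39173864] 0.7432680904955461
```

View pics/s1.png

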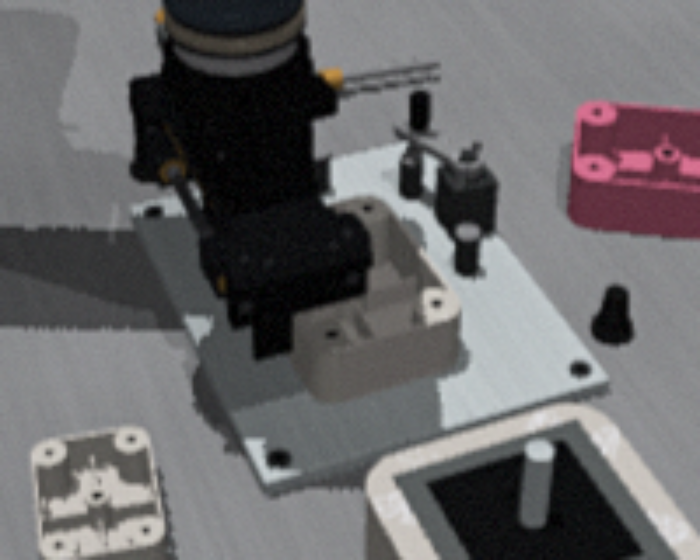

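The side crop shows both fingers against the cover's near long side, with the cover now about square and flat. I'll keep pushing towards the pins.

play_rows:
  commands:
    - [[0.005,0,0],[0,0,0]]
    - [[0.01,0,0],[0,0,0]]
    - [[0.015,0,0],[0,0,0]]
    - [[0.02,0,0],[0,0,0]]
    - [[0.024,0,0],[0,0,0]]
    - [[0.024,0,0],[0,0,0]]

```text
time_s: 4.03
position: [0.4785, -0.0408, 0.0546]
tcp_rot: [[-0.013, 0.001, -1.0], [1.0, -0.0, -0.013], [-0.0, -1.0, -0.001]]
force: [-0.4, 0.3, 0.6]
opening: 0.751
```

play_rows:
  commands:
    - [[0.002,0,0],[0,0,0]]
    - [[0.004,0,0],[0,0,0]]
    - [[0.004,0,0],[0,0,0]]

```text
time_s: 4.4
position: [0.4818, -0.0406, 0.0545]
tcp_rot: [[-0.013, 0.0, -1.0], [1.0, 0.0, -0.013], [0.0, -1.0, -0.0]]
force: [-0.5, -0.7, 0.0]
opening: 0.748
```

play_rows:
  commands:
    - [[-0.03,0,0],[0,0,0]]
    - [[-0.03,0,0.06],[0,0,0]]
    - [[0,-0.04,0.1],[0,0,-0.18]]
    - [[0.03,-0.07,0.1],[0,0,-0.36]]
    - [[0.061,-0.11,0.1],[0,0,-0.54]]
    - [[0.061,-0.11,0.1],[0,0,-0.72]]
    - [[0.061,-0.11,0.1],[0,0,-0.9]]
    - [[0.061,-0.11,0.1],[0,0,-1.08]]
    - [[0.061,-0.11,0.1],[0,0,-1.26]]
    - [[0.061,-0.11,0.1],[0,0,-1.44]]
  gripper: 0.04

```text
time_s: 5.65
position: [0.5429, -0.1507, 0.1545]
tcp_rot: [[0.99, 0.001, -0.138], [0.138, -0.0, 0.99], [0.001, -1.0, -0.0]]
force: [0.1, 0.4, -0.3]
opening: 0.46
```

play_rows:
  commands:
    - [[0,0,0],[0,0,-0.131]]
    - [[0,0,0],[0,0,-0.131]]
    - [[0,0,0],[0,0,-0.131]]

```text
time_s: 6.02
position: [0.5428, -0.1507, 0.1545]
tcp_rot: [[1.0, 0.0, -0.015], [0.015, -0.0, 1.0], [0.0, -1.0, -0.0]]
force: [-0.4, 1.1, 0.2]
opening: 0.462
```

```bash
python3 - <<'E'
from rig import *
import cv2,numpy as np
s=read_state();print(s["time_s"],s["position"],s["joint_positions"])
c=capture("top");cv2.imwrite("pics/t2.png",cv2.resize(c["frame"][160:270,205:335,::-1],None,fx=6,fy=6,interpolation=cv2.INTER_CUBIC)[:600,:800])
E
```

```text
6.025 [ 0.54279897 -0.15067523  0.15452343] [-2.68777946e+01  3.27187008e+01  9.59726331e+01 -1.23935874e-03
  5.12978713e+01 -2.77294555e+01]
```

View pics/t2.png

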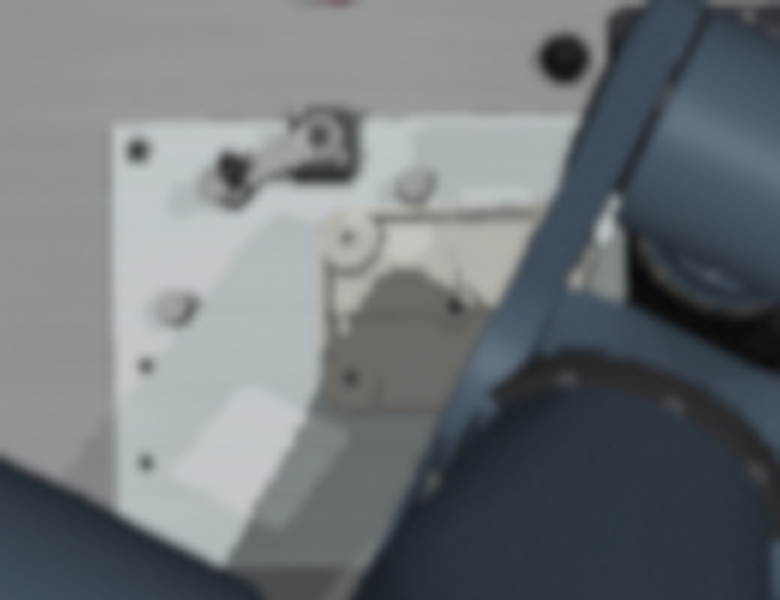

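The crop shows the cover roughly square, its +y end at col 322, with about 60 mm left to go to pin_end (centre col 176).

play_rows:
  commands:
    - [[0,0,-0.05],[0,0,0]]
    - [[0,0,-0.1],[0,0,0]]
    - [[0,0,-0.1],[0,0,0]]
    - [[0,0.012,-0.1],[0,0,0]]
    - [[0,0.02,-0.1],[0,0,0]]
    - [[0,0.026,-0.1],[0,0,0]]
    - [[0,0.032,-0.1],[0,0,0]]
    - [[0,0.038,-0.1],[0,0,0]]
    - [[0,0.044,-0.1],[0,0,0]]
    - [[0,0.05,-0.1],[0,0,0]]

```text
time_s: 7.32
position: [0.5427, -0.1003, 0.0545]
tcp_rot: [[1.0, -0.0, -0.013], [0.013, -0.0, 1.0], [-0.0, -1.0, -0.0]]
force: [0.1, -1.7, 0.3]
opening: 0.458
```

play_rows:
  commands:
    - [[0,0.006,0],[0,0,0]]
    - [[0,0.012,0],[0,0,0]]
    - [[0,0.018,0],[0,0,0]]
    - [[0,0.024,0],[0,0,0]]
    - [[0,0.028,0],[0,0,0]]
    - [[0,0.028,0],[0,0,0]]

```text
time_s: 8.07
position: [0.5424, -0.072, 0.0544]
tcp_rot: [[1.0, -0.001, -0.013], [0.013, 0.001, 1.0], [-0.001, -1.0, 0.001]]
force: [-0.3, 0.3, -0.0]
opening: 0.458
```

```bash
python3 - <<'E'
from rig import *
import cv2,numpy as np
s=read_state();print(s["time_s"],s["position"],s["force"])
c=capture("top");cv2.imwrite("pics/t3.png",cv2.resize(c["frame"][160:270,205:335,::-1],None,fx=6,fy=6,interpolation=cv2.INTER_CUBIC)[:600,:800])
E
```

```text
8.075 [ 0.54240563 -0.07197883  0.0543969 ] [-0.32295956  0.28260951 -0.03003854]
```

View pics/t3.png

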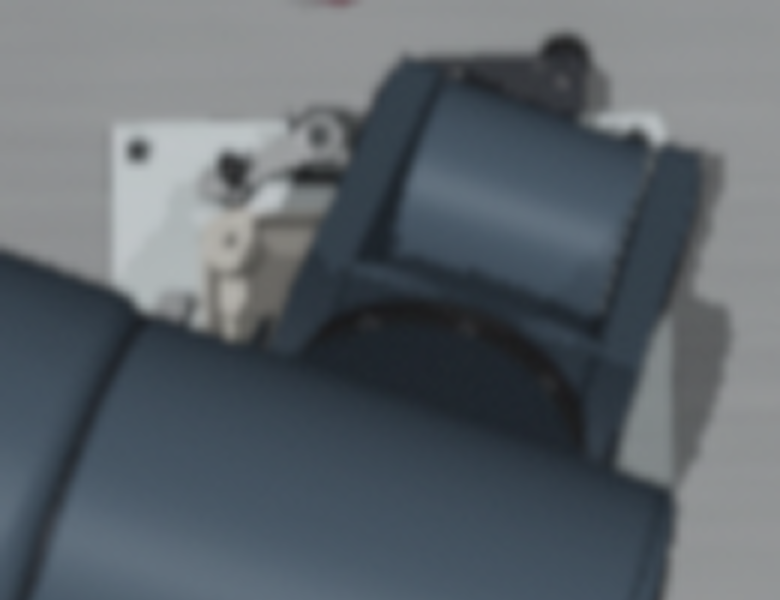

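The cover's end (col about 203) is now only a few mm from pin_end (right edge about col 192). Next I'll creep forward and watch the force.

play_rows:
  commands:
    - [[0,0.002,0],[0,0,0]]
    - [[0,0.004,0],[0,0,0]]
    - [[0,0.004,0],[0,0,0]]

```text
time_s: 8.5
position: [0.5427, -0.0685, 0.0545]
tcp_rot: [[1.0, -0.0, -0.013], [0.013, 0.0, 1.0], [-0.0, -1.0, 0.0]]
force: [-0.0, 0.8, 0.9]
opening: 0.46
```

play_rows:
  commands:
    - [[0,0.0015,0],[0,0,0]]
    - [[0,0.003,0],[0,0,0]]
    - [[0,0.003,0],[0,0,0]]

```text
time_s: 8.88
position: [0.5427, -0.0654, 0.0546]
tcp_rot: [[1.0, -0.0, -0.013], [0.013, 0.0, 1.0], [-0.0, -1.0, 0.0]]
force: [0.2, -0.5, 1.0]
opening: 0.457
```

play_rows:
  commands:
    - [[0,0.001,0],[0,0,0]]
    - [[0,0.0015,0],[0,0,0]]
    - [[0,0.0015,0],[0,0,0]]

```text
time_s: 9.25
position: [0.5431, -0.0651, 0.0547]
tcp_rot: [[1.0, 0.001, -0.014], [0.014, -0.002, 1.0], [0.001, -1.0, -0.002]]
force: [-0.1, -4.0, -0.6]
opening: 0.454
```

play_rows:
  commands:
    - [[0,0.001,0],[0,0,0]]
    - [[0,0.0015,0],[0,0,0]]
    - [[0,0.0015,0],[0,0,0]]

```text
time_s: 9.62
position: [0.5434, -0.065, 0.0549]
tcp_rot: [[1.0, 0.001, -0.015], [0.015, -0.004, 1.0], [0.001, -1.0, -0.004]]
force: [-1.3, -10.4, 0.5]
opening: 0.462
```

Contact with pin_end: -10 N at TCP y = -0.065, as predicted. Next is the +x push home, with the fingers spread again.

play_rows:
  commands:
    - [[0,-0.03,0],[0,0,0]]
    - [[0,-0.03,0.06],[0,0,0]]
    - [[-0.03,0,0.1],[0,0,0.18]]
    - [[-0.06,0.04,0.1],[0,0,0.36]]
    - [[-0.088,0.069,0.1],[0,0,0.54]]
    - [[-0.088,0.069,0.1],[0,0,0.72]]
    - [[-0.088,0.069,0.1],[0,0,0.9]]
    - [[-0.088,0.069,0.1],[0,0,1.08]]
    - [[-0.088,0.069,0.1],[0,0,1.26]]
    - [[-0.088,0.069,0.1],[0,0,1.44]]
  gripper: 0.065

```text
time_s: 10.88
position: [0.4545, 0.0069, 0.1546]
tcp_rot: [[0.112, -0.0, -0.994], [0.994, 0.001, 0.112], [0.001, -1.0, 0.0]]
force: [0.3, 0.3, -0.0]
opening: 0.749
```

play_rows:
  commands:
    - [[0,0,0],[0,0,0.131]]
    - [[0,0,-0.05],[0,0,0.131]]
    - [[0,0,-0.1],[0,0,0.131]]
    - [[0,0,-0.1],[0,0,0.131]]
    - [[0.01,0,-0.1],[0,0,0.131]]
    - [[0.018,0,-0.1],[0,0,0.131]]
    - [[0.024,0,-0.1],[0,0,0.131]]
    - [[0.027,0,-0.1],[0,0,0.131]]
    - [[0.027,0,-0.1],[0,0,0.131]]

```text
time_s: 12.0
position: [0.4821, 0.0064, 0.0551]
tcp_rot: [[-0.013, 0.001, -1.0], [1.0, -0.0, -0.013], [-0.0, -1.0, -0.001]]
force: [-0.2, -0.6, 0.2]
opening: 0.742
```

play_rows:
  commands:
    - [[0.0015,0,0],[0,0,0]]
    - [[0.003,0,0],[0,0,0]]
    - [[0.003,0,0],[0,0,0]]

```text
time_s: 12.38
position: [0.4845, 0.0064, 0.0544]
tcp_rot: [[-0.013, -0.001, -1.0], [1.0, 0.0, -0.013], [0.0, -1.0, 0.001]]
force: [-1.4, 0.2, -0.1]
opening: 0.75
```

play_rows:
  commands:
    - [[0.001,0,0],[0,0,0]]
    - [[0.002,0,0],[0,0,0]]
    - [[0.002,0,0],[0,0,0]]

```text
time_s: 12.75
position: [0.4854, 0.0065, 0.0544]
tcp_rot: [[-0.013, -0.003, -1.0], [1.0, 0.0, -0.013], [0.0, -1.0, 0.003]]
force: [-4.6, -1.2, 2.7]
opening: 0.747
```

play_rows:
  commands:
    - [[0.001,0,0],[0,0,0]]
    - [[0.002,0,0],[0,0,0]]
    - [[0.002,0,0],[0,0,0]]

```text
time_s: 13.12
position: [0.4855, 0.0066, 0.0544]
tcp_rot: [[-0.013, -0.007, -1.0], [1.0, 0.001, -0.013], [0.001, -1.0, 0.007]]
force: [-7.8, -3.2, 4.9]
opening: 0.749
```

The x push is home (-8 N at x = 0.4855, as predicted). Now a second y nudge to confirm the end contact.

play_rows:
  commands:
    - [[-0.03,0,0],[0,0,0]]
    - [[-0.03,0,0.06],[0,0,0]]
    - [[0,-0.04,0.1],[0,0,-0.18]]
    - [[0.03,-0.08,0.1],[0,0,-0.36]]
    - [[0.054,-0.118,0.1],[0,0,-0.54]]
    - [[0.054,-0.118,0.1],[0,0,-0.72]]
    - [[0.054,-0.118,0.1],[0,0,-0.9]]
    - [[0.054,-0.118,0.1],[0,0,-1.08]]
    - [[0.054,-0.118,0.1],[0,0,-1.26]]
    - [[0.054,-0.118,0.1],[0,0,-1.44]]
  gripper: 0.04

```text
time_s: 14.38
position: [0.5444, -0.1121, 0.1549]
tcp_rot: [[0.99, 0.004, -0.138], [0.138, -0.001, 0.99], [0.004, -1.0, -0.002]]
force: [0.3, -0.7, -0.6]
opening: 0.459
```

play_rows:
  commands:
    - [[0,0,0],[0,0,-0.131]]
    - [[0,0,-0.05],[0,0,-0.131]]
    - [[0,0,-0.1],[0,0,-0.131]]
    - [[0,0,-0.1],[0,0,-0.131]]
    - [[0,0.02,-0.1],[0,0,-0.131]]
    - [[0,0.036,-0.1],[0,0,-0.131]]
    - [[0,0.041,-0.1],[0,0,-0.131]]
    - [[0,0.044,-0.1],[0,0,-0.131]]
    - [[0,0.046,-0.1],[0,0,-0.131]]
    - [[0,0.046,-0.1],[0,0,-0.131]]

```text
time_s: 15.62
position: [0.5429, -0.0658, 0.0547]
tcp_rot: [[1.0, 0.0, -0.013], [0.013, -0.0, 1.0], [0.0, -1.0, -0.0]]
force: [-0.3, -1.3, 0.7]
opening: 0.458
```

play_rows:
  commands:
    - [[0,0.001,0],[0,0,0]]
    - [[0,0.0025,0],[0,0,0]]
    - [[0,0.0025,0],[0,0,0]]

```text
time_s: 16.0
position: [0.543, -0.0651, 0.0546]
tcp_rot: [[1.0, 0.0, -0.014], [0.014, -0.003, 1.0], [0.0, -1.0, -0.003]]
force: [-1.5, -6.8, 1.2]
opening: 0.458
```

Both contacts are confirmed. Moving to the latch knob with the fingers shut.

play_rows:
  commands:
    - [[0,-0.03,0],[0,0,0]]
    - [[0,-0.03,0.06],[0,0,0]]
    - [[0,-0.03,0.12],[0,0,0]]
    - [[0.02,0.02,0.13],[0,0,0]]
    - [[0.04,0.07,0.13],[0,0,0]]
    - [[0.059,0.12,0.13],[0,0,0]]
    - [[0.059,0.147,0.13],[0,0,0]]
    - [[0.059,0.147,0.13],[0,0,0]]
  gripper: 0.0

```text
time_s: 17.0
position: [0.6012, 0.0859, 0.1842]
tcp_rot: [[1.0, -0.001, -0.016], [0.016, 0.0, 1.0], [-0.001, -1.0, 0.0]]
force: [0.3, -1.2, -0.5]
opening: 0.009
```

```bash
python3 - <<'E'
from rig import *
import cv2,numpy as np
s=read_state();print(s["time_s"],s["position"],s["force"],s["opening"])
c=capture("side");cv2.imwrite("pics/s4.png",cv2.resize(c["frame"][140:300,190:390,::-1],None,fx=4,fy=3.75,interpolation=cv2.INTER_CUBIC))
E
```

```text
17.0 [0.60123783 0.0859411  0.18415718] [ 0.34249685 -1.15950418 -0.47357908] 0.008880326556733034
```

View pics/s4.png

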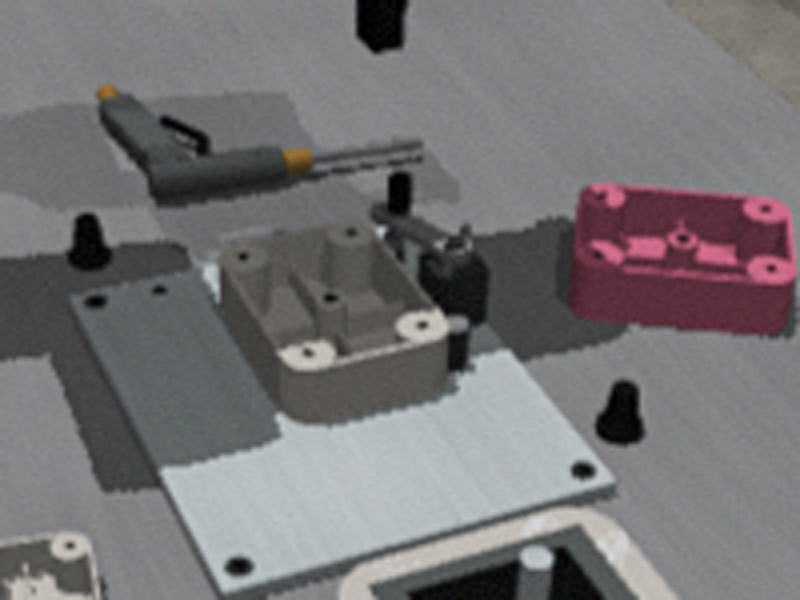

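The crop shows the cover seated against the pin by the post, with the latch open (knob at about (400,195)). Everything else is in place. I'll descend beside the knob and sweep it round.

play_rows:
  commands:
    - [[0,0,-0.04],[0,0,0]]
    - [[0,0,-0.086],[0,0,0]]
    - [[0,0,-0.086],[0,0,0]]
    - [[-0.001,-0.012,-0.086],[0,0,0]]
    - [[-0.002,-0.0215,-0.086],[0,0,0]]
    - [[-0.01,-0.0275,-0.086],[0,0,0]]
    - [[-0.016,-0.0325,-0.086],[0,0,0]]
    - [[-0.021,-0.0385,-0.086],[0,0,0]]
    - [[-0.025,-0.0465,-0.086],[0,0,0]]
    - [[-0.028,-0.0535,-0.086],[0,0,0]]

```text
time_s: 18.3
position: [0.573, 0.0301, 0.0999]
tcp_rot: [[1.0, -0.0, -0.012], [0.012, 0.001, 1.0], [-0.0, -1.0, 0.001]]
force: [-1.1, 2.0, -0.7]
opening: 0.006
```

play_rows:
  commands:
    - [[0,-0.003,0],[0,0,0]]
    - [[-0.001,-0.005,0],[0,0,0]]
    - [[-0.001,-0.005,0],[0,0,0]]

```text
time_s: 18.68
position: [0.574, 0.0248, 0.099]
tcp_rot: [[1.0, 0.003, -0.013], [0.013, -0.001, 1.0], [0.003, -1.0, -0.001]]
force: [0.4, -0.2, 0.6]
opening: 0.005
```

play_rows:
  commands:
    - [[0,-0.0015,0],[0,0,0]]
    - [[0,-0.003,0],[0,0,0]]
    - [[0,-0.003,0],[0,0,0]]

```text
time_s: 19.05
position: [0.5739, 0.0244, 0.099]
tcp_rot: [[1.0, 0.003, -0.012], [0.012, 0.003, 1.0], [0.003, -1.0, 0.003]]
force: [1.6, 9.0, 2.6]
opening: 0.005
```

play_rows:
  commands:
    - [[0,-0.0015,0],[0,0,0]]
    - [[0,-0.0015,0],[0,0,0]]

```text
time_s: 19.3
position: [0.5739, 0.0241, 0.099]
tcp_rot: [[1.0, 0.003, -0.011], [0.011, 0.005, 1.0], [0.003, -1.0, 0.005]]
force: [2.8, 12.9, 2.8]
opening: 0.004
```

The latch is at its stop: 13 N at the predicted position. Retreating.

play_rows:
  commands:
    - [[0,0.02,0],[0,0,0]]
    - [[0,0.035,0.03],[0,0,0]]
    - [[0,0.04,0.08],[0,0,0]]
    - [[-0.03,0.09,0.13],[0,0,0]]
    - [[-0.06,0.15,0.15],[0,0,0]]
    - [[-0.09,0.21,0.15],[0,0,0]]
    - [[-0.12,0.27,0.15],[0,0,0]]
    - [[-0.15,0.33,0.15],[0,0,0]]
    - [[-0.15,0.33,0.15],[0,0,0]]
    - [[-0.15,0.33,0.15],[0,0,0]]

```text
time_s: 20.55
position: [0.4212, 0.3528, 0.2484]
tcp_rot: [[1.0, 0.0, -0.018], [0.018, -0.001, 1.0], [0.0, -1.0, -0.001]]
force: [0.4, -1.4, 0.2]
opening: 0.007
```

```bash
python3 - <<'E'
from rig import *
import cv2,numpy as np
s=read_state();print(s["time_s"],s["position"],s["force"])
c=capture("top");np.savez("top5.npz",**c);cv2.imwrite("pics/t5.png",cv2.resize(c["frame"][160:260,205:335,::-1],None,fx=6,fy=6,interpolation=cv2.INTER_CUBIC))
E
```

```text
20.55 [0.42120893 0.35277713 0.24835665] [ 0.38371194 -1.36406503  0.15733542]
```

View pics/t5.png

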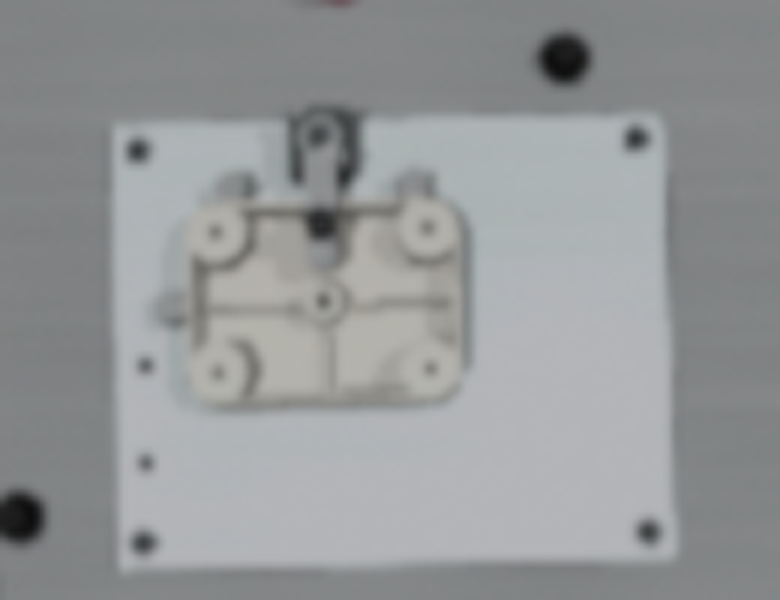

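The top crop shows the cover touching all three pins, its screw-hole row (215,232)–(427,228) parallel to the plate edge, and the latch pointing straight along -x over the rim. I'll do a numeric check and then hand in.

```bash
python3 - <<'E'
from rig import *
from h import *
c=dict(np.load("top5.npz"))
q=ray(c,np.array([(215,232),(427,228),(430,368),(218,372)])/6+[204.6,159.6],.052)
a=np.radians(.75);R=np.array([[np.cos(a),-np.sin(a)],[np.sin(a),np.cos(a)]])
print("cover in plate mm",((q.mean(0)-[.5268,-.0233])@R*1000).round(1))
d=q[0]-q[1]+q[3]-q[2];print("yaw rel deg",np.degrees(np.arctan2(-d[0],d[1])).round(2)-.75)
pv,kn=ray(c,np.array((320,135))/6+[204.6,159.6],.064)[0],ray(c,np.array((321,225))/6+[204.6,159.6],.092)[0]
v=(kn-pv)@R;print("latch",np.arctan2(-v[0],v[1]))
print(hand_in())
E
```

```text
cover in plate mm [14.9 30.3]
yaw rel deg -0.24
latch 1.5884378442295493
the job is handed in; nothing more can be done
None
```

I pushed the cover home against all three pins, swung the latch round to its stop, and handed the job in at about 20.6 s. The hand was well clear, and `hand_in` gave no verdict.

I pushed the cover flat across the plate to square it up: first +x with the fingers spread, then +y to the end pin, then +x home to the pair, then a second +y nudge. I then pushed the latch round by its knob with the fingers shut.

**Contact:** every push stopped where predicted. Force at the stops was about 10 N and then 7 N at the end pin, 8 N at the pair, and 13 N at the latch stop.

**Last top view, measured from one image:**

| Check | Measured | Target |
|---|---|---|
| Cover centre in plate frame | (14.9, 30.3) mm | (15, 30) mm |
| Cover angle from square | -0.24° | within 1.7° |
| Latch angle | 1.59 rad (stop is 1.571) | above 1.45 rad |

The camera calibration is good to about 2 mm, so the position figure is no better than that. In the last views of each, the plugs, blow gun, shell and other covers looked unmoved; I didn't measure their positions. No check failed or disagreed.

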